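Check the surface pH of an agar plate

ROBOT

A 7-joint arm with a two-finger parallel gripper is mounted at the origin on a cart in front of the work surface, level with it; the furniture and walls round the work are solid. World frame = base frame: x ahead of the robot, y to its left, z up, the work surface at z = 0. Lengths are in m, angles in rad, forces in N, time in s.
With the tool pointing down it reaches from about 0.425 to 0.95 m from the base axis. Payload 4.7 kg.
Tool frame: the origin (TCP) lies at the very end of the fingers, on their centre line; the grasp point (between the pads) lies 19 mm behind it (pinch_z is the distance from the TCP to the grasp point, in m); z points along the fingers, y is the line along which they close (so a half turn about z gives the same grasp; the last joint's range is limited). The gripper opens to 85 mm and grips with 20 to 120 N. Pads are 22 mm wide; open, the fingers measure 114 mm over their backs; the gripper's body (76 mm by 85 mm) begins 54 mm behind the grasp point. The pads swing forward as they close: fully open they stand 13 mm farther back than shut.
Start: joints at [1.297, 0.469, -0.049, 1.532, 0.024, 1.141, -0.082], TCP at [0.164, -0.655, 0.231] pointing down, gripper open.
Joint ranges: [-2.59, 2.59], [-0.33, 1.99], [-1.39, 1.29], [0.1, 2.45], [-1.04, 4.18], [0.21, 1.99], [-2.66, 2.66]. Speed limits (rad/s): [2.57, 2.57, 3.14, 3.14, 3.14, 3.14, 3.14].

INTERFACE

Orientations are given as [roll, pitch, yaw] about the fixed x, y, z axes, in that order (R = Rz(yaw) Ry(pitch) Rx(roll)).
In Python, from cell import * gives the robot as it stands.
- The arm moves only by the tool servo_tool, never from a script. Its argument "moves" is a list of rows, each a list of 3 entries, a list of its own where there are three numbers: the turn, a rotation vector about the tool's x, y, z each as a share of 0.1 rad, from -1 to 1, then the shift along the tool's x, y, z each as a share of 2 cm, from -1 to 1, then the opening, from 0 (shut) to 1 (fully open). In form: [[[rx, ry, rz], [tx, ty, tz], hand], ...]. A call has 1 to 20 rows; each row shifts and turns the commanded pose from where the row before left it, along the tool's axes as they then stand; what a row does not reach is not made up. A row lasts 1/12 s, in which the tool goes at most 41.7 mm and 7.16 degrees, less where a joint would pass 70% of its speed; a pose out of reach is approached as far as the arm can. A call with a number of a shift or a turn outside -1 to 1 is refused whole. A call with a gripper value outside its range is refused whole. The fingers move at their own pace and stop on an object; the grip force is fixed at half the most. Time passes only in rows, so rows that do not move let the fingers close. It gives the time, the measured TCP pose, the force, the opening and the grip force at its end, in the units of the state.
- sense(): the state, without advancing time (a new reading comes with each control period).
- grab_frame(name): name is "scene" or "top"; returns the picture (400x640x3 uint8, red, green, blue); there is no depth.
- camera_info(name): a dict with "K" (3x3 intrinsics, pixels), "extrinsics" (4x4, takes a point from camera to world coordinates). Camera axes: x right, y down, z forward; pixel columns grow to the right and rows downward; lengths in m; the calibration is good to about 2 mm. A picture is of the moment at which its call begins. camera_info takes no time and is no camera call.
- hand_in(): hands the job in; it is judged then, once.
Trained networks look in the newest picture that a camera, given by its name, has taken for a name from the list of things; names that differ only in an ending like _2 or _b are one class to them, and where a whole thing is asked for, a point or a joint stands for the part that bears it (a point fixed in the world has none). Each returns a list of dicts, best first, with "conf" (0 to 1); they miss things now and then, are a little off and sometimes report something else, mostly with a low value. They report only what shows in the picture. A call takes as long as a camera call. They do not tell look-alikes from the thing itself.
- search_frame(camera, label): "point" ([column, row] in pixels, amid what is visible of it).
- pinpoint(camera, label): "point" ([column, row] in pixels: a listed point, or the origin of a listed thing).
The state is a dict: "time_s": time; "joint_pos": joint angles; "joint_velocities": joint speeds; "effort": joint torques, N m; "position": TCP position; "eef_rot": TCP orientation; "wrist_force": force on the tool from outside, world axes, zero at the start; "torque": the same for the moment, N m; "grip_width": finger opening in m; "finger_force": force on a finger pad.
Only numpy, scipy, OpenCV 4.12 (cv2) and the standard library are available. Lean on these libraries where they do the work, as an engineer would, in place of code of your own. Each camera call takes 0.05 s, during which the arm holds its last target. There are 200 camera calls.

TASK

Check the pH of the open agar plate: loosen the black lock knob of the probe stand (anticlockwise), draw the jaw back by the knob until its fork is clear of the probe's blue collar, and lift the probe straight up out of its well. Then set the probe's flat tip gently on the agar inside the blue ring, touching the plate nowhere else, and leave the plate and the other things where they lie. Finish while still holding the probe there: upright, tip inside the ring, its spring tip pressed about halfway in.

Things in the scene. Friction and masses are not known exactly. Their poses are not given: they have to be found in the camera images.
- stand: Fixed probe stand, 196 mm long (its x), 74 mm wide, grey base 12 mm thick. Origin: centre of the underside; z up. A white block 58 x 58 mm, top 60 mm above the desk, has the probe's well (18.5 mm bore, 54 mm deep, axis at x = +58 mm, y = 0). A dark metal rail 44 mm wide with its top 68.5 mm above the desk runs from x = -98 to +28 mm and carries the jaw. The knob end (-x) faces the robot.
- jaw (a joint): Slide of the flat steel jaw (6 mm thick, upper face 75 mm above the desk) along the stand's -x: 0 = its fork closed over the probe's collar, so the probe cannot be lifted; 0.034 m = fully back (stop). The fork (46 mm wide) is clear of the collar from 0.020 m. Locked, it gives only 1 to 3 mm under a 40 N pull; freed, it slides with 1 to 3 N and stays where it is left. It carries the knob, by which it is drawn back.
- knob (a joint): Lock knob on the jaw, vertical axis: 0 = screwed home, its pin locking the jaw to the rail; grows as it is loosened, anticlockwise seen from above; stop at 1.8 rad. It starts at 0 to 0.25 rad; the jaw is wholly free from 1.0 rad. Turning takes about 0.1 N m.
- knob_grip (a point): Middle of the round black knurled knob: 32 mm in diameter, 22 mm tall, vertical axis, from 11 mm below to 11 mm above this point. The jaw's upper face is 17.5 mm below this point. With the jaw closed the knob's axis is 105 mm from the probe's axis.
- probe: Wireless pH probe, 128 mm long, standing tip down in the well. Origin: centre of the flat face of the relaxed tip; z runs up along the probe. Grey shaft 16 mm in diameter from 10 to 50 mm, blue collar with gasket 36 mm in diameter from 50 to 57.5 mm, white round handle 24 mm in diameter from 57.5 to 128 mm, to be gripped. In the stand its collar rests on the well block, so the origin is 10 mm above the desk. 0.09 kg. It must rise 50 mm to leave the well.
- tip (a joint): Spring tip of the probe: 0 = relaxed, sticking 10 mm out of the shaft; 0.008 m = pressed fully in. Spring force 0.5 N at 0, 1.5 N at 0.004, 2.5 N at 0.008.
- tip_face (a point): Centre of the flat glass face (12 mm in diameter) at the end of the spring tip; moves with it.
- plate: Open agar plate lying on the desk: clear dish 58 mm in diameter with a rim 14 mm high, wall 1.5 mm, pale tan agar 6.5 mm high inside. Origin: centre of the underside; z up. Loose, about 0.04 kg.
- spot (a point): Centre, on the agar's surface (6.5 mm above the desk), of the thin dark blue ring, 25 mm in diameter, that marks the measuring spot; 10 mm from the plate's centre along its x.
- pink_dish: Closed petri dish with pink agar, 61 mm in diameter, 16 mm high; origin at the centre of the underside. Leave alone.
- dish_lid: Clear lid of the open plate, lying rim up, 62 mm in diameter, 8 mm high; origin at the centre of the underside. Leave alone.
- marker: White marker pen with a black cap, 135 mm long (along its y), 16 mm thick, lying on the desk. Leave alone.
Not all that is in view belongs to the job. What is shaped like the probe but brown is not meant.

How it is judged:
By the outcome, as a careful person would: the job done as asked, in the order asked, and still so for the second after the job is handed in, while the arm keeps its last pose, push and grip.
It also fails if it takes over 54 s, if anything falls off the work surface, if the arm or the gripper's body presses on something with over 40 N, if the wrist force passes 120 N, or if a joint passes its speed limit or range.

## Working session

There is one attempt and no reset: what is moved stays moved. The work goes in short steps, Python scripts to look and compute and a tool call to move; the robot and the scene stay as the last step left them, time stands still between calls to the robot, and variables do not carry over. Pictures are saved under pics/ and viewed, at most 10 in all, crops included, and the job is handed in when it is done.

Besides the shell and the picture viewer there is one more tool, called after "Call:" as name([rows], argument=value, ...), one row to a line, values as JSON. servo_tool: Moves the arm, as the interface text tells. Shift numbers are shares of 2 cm and turn numbers shares of 0.1 rad, none past 1 either way. Its arguments: {"type":"object","properties":{"moves":{"type":"array","items":{"type":"array"}}},"required":["moves"]}

```bash
mkdir -p pics
cat > h.py <<'E'
from cell import *
import numpy as np, cv2
def ray(cam,p,z):
    c=camera_info(cam);K=np.array(c["K"]);E=np.array(c["extrinsics"])
    d=E[:3,:3]@np.linalg.solve(K,[p[0],p[1],1]);o=E[:3,3]
    return o+d*(z-o[2])/d[2]
def proj(cam,P):
    c=camera_info(cam);K=np.array(c["K"]);E=np.linalg.inv(np.array(c["extrinsics"]))
    q=K@(E[:3,:3]@np.array(P)+E[:3,3]);return q[:2]/q[2]
E
python3 - <<'E'
from h import *
a=grab_frame("scene");b=grab_frame("top")
cv2.imwrite("pics/s.png",a[:,:,::-1]);cv2.imwrite("pics/t.png",b[:,:,::-1])
Z={"knob_grip":.086,"probe":.01,"spot":.0065,"plate":0,"stand":0,"tip_face":.01}
for cam in("scene","top"):
    print(cam,np.round(np.array(camera_info(cam)["extrinsics"])[:3,3],3))
    for n in Z:
        for r in pinpoint(cam,n)[:3]: print(n,round(r["conf"],2),np.round(r["point"]),np.round(ray(cam,r["point"],Z[n]),3))
s=sense();print(s["position"],s["eef_rot"],s["grip_width"],s["time_s"])
E
```

```text
scene [0.132 0.147 0.694]
knob_grip 0.69 [348. 200.] [ 0.47  -0.363  0.086]
probe 0.56 [318. 181.] [ 0.609 -0.434  0.01 ]
spot 0.71 [278. 263.] [ 0.518 -0.189  0.006]
plate 0.66 [277. 262.] [ 0.524 -0.195  0.   ]
stand 0.67 [354. 217.] [ 0.474 -0.398  0.   ]
top [ 0.416 -0.334  0.95 ]
knob_grip 0.48 [340. 218.] [ 0.452 -0.362  0.086]
probe 0.73 [377. 141.] [ 0.61  -0.437  0.01 ]
probe 0.71 [381. 194.] [ 0.505 -0.445  0.01 ]
spot 0.79 [253. 185.] [ 0.518 -0.188  0.006]
plate 0.69 [259. 187.] [ 0.514 -0.199  0.   ]
stand 0.92 [357. 210.] [ 0.472 -0.399  0.   ]
[ 0.16366461 -0.65485936  0.231349  ] [ 3.14152990e+00 -4.70140060e-05  2.44862083e-01] 0.08536858637995166 0.7
```

View pics/s.png

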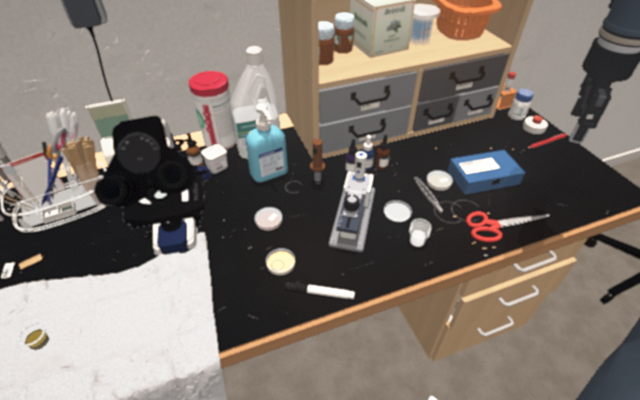

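View pics/t.png

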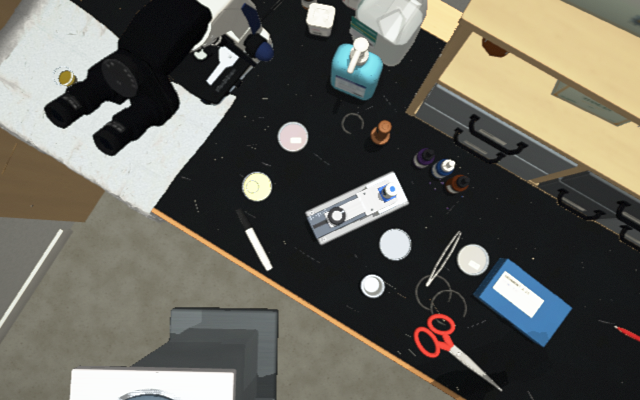

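Look-alikes for the probe: the white/blue one in the stand (top 387,190; scene 360,165), the brown one (top 381,132; scene 318,160), and the small bottles at top (424,158), (443,168), (458,183). The white-handled one with the blue collar, in the stand, is the one I want. The open plate is at top (257,186), and the pink dish at (293,137) must be left alone. I'll check this in a close crop.

Run:
```python
from h import *
b=cv2.imread("pics/t.png");
c=cv2.resize(b[160:250,230:420],None,fx=4.2,fy=4.2,interpolation=cv2.INTER_CUBIC)
cv2.imwrite("pics/c.png",c)
for n in("knob_grip","probe","stand","marker","pink_dish","dish_lid"):
  for r in search_frame("top",n)[:3]: print(n,round(r["conf"],2),np.round(r["point"]),np.round(ray("top",r["point"],.0),3))
```

```text
knob_grip 0.48 [338. 216.] [ 0.46  -0.361  0.   ]
probe 0.82 [379. 135.] [ 0.626 -0.441  0.   ]
probe 0.59 [388. 191.] [ 0.511 -0.46   0.   ]
stand 0.81 [359. 209.] [ 0.473 -0.402  0.   ]
stand 0.41 [338. 214.] [ 0.462 -0.361  0.   ]
marker 0.79 [254. 241.] [ 0.406 -0.192  0.   ]
pink_dish 0.97 [293. 137.] [ 0.618 -0.265  0.   ]
dish_lid 0.9 [394. 244.] [ 0.405 -0.472  0.   ]
```

View pics/c.png

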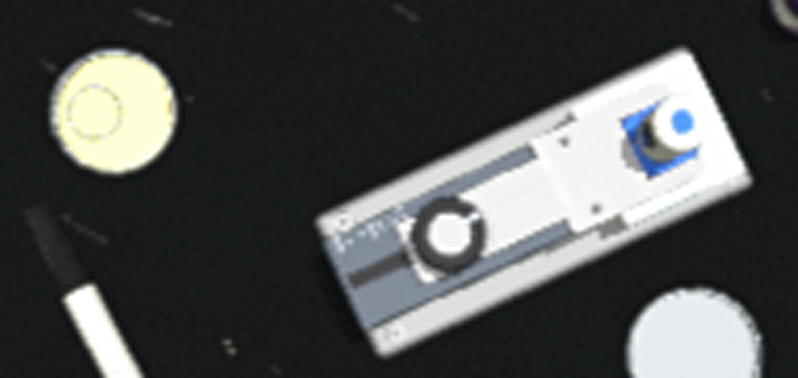

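The crop confirms the white and blue probe in the fork at crop (681,122), the knob at (449,235), the plate centre at (114,112) and the ring at (95,112).

Run:
```python
from h import *
f=lambda x,y,z:ray("top",(x/4.2+230-.5+.12,y/4.2+160-.5+.12),z)
k=f(449,235,.1035);p=f(681,122,.138)
print("knob",k,"probe",p,np.linalg.norm((k-p)[:2]))
C=[f(*q,.012) for q in((318,222),(383,357),(750,183),(685,48))]
print(np.round(C,4));print([np.linalg.norm(C[i]-C[(i+1)%4]) for i in range(4)])
c=np.mean(C,0);u=(C[2]+C[3]-C[0]-C[1])[:2];u/=np.linalg.norm(u)
print("stand",c,"yaw",np.arctan2(u[1],u[0]),"probe",c[:2]+.058*u,"knob",c[:2]-.047*u)
print("spot",f(95,112,.0065),"plate",f(114,112,.010))
for n,z in(("probe",.138),("knob_grip",.0925),("stand",0)):
  for r in pinpoint("scene",n)[:2]:print(n,r["point"],ray("scene",r["point"],z))
print(sense()["time_s"])
```

```text
knob [ 0.45479236 -0.35484674  0.1035    ] probe [ 0.50149656 -0.44858486  0.138     ] 0.10472878356176182
[[ 0.4639 -0.295   0.012 ]
 [ 0.401  -0.327   0.012 ]
 [ 0.4863 -0.4991  0.012 ]
 [ 0.5502 -0.468   0.012 ]]
[np.float64(0.07059615715020477), np.float64(0.1920822876509693), np.float64(0.0710535047362929), np.float64(0.19336948094574355)]
stand [ 0.47536095 -0.39726652  0.012     ] yaw -1.1094316311260646 probe [ 0.50118084 -0.44920238] knob [ 0.45443794 -0.35518057]
spot [ 0.51488376 -0.18666402  0.0065    ] plate [ 0.51468703 -0.19629361  0.01      ]
probe [318.1, 180.9] [ 0.52001731 -0.32512988  0.138     ]
knob_grip [348.1, 199.9] [ 0.46636071 -0.357587    0.0925    ]
stand [353.8, 217.4] [ 0.47400246 -0.39752309  0.        ]
1.15
```

Call:
servo_tool([
  [[0, 0, 0], [0.985, -0.613, 0], 1],
  [[0, 0, 0], [0.985, -0.613, 0], 1],
  [[0, 0, 0], [0.985, -0.613, 0], 1],
  [[0, 0, 0], [0.985, -0.613, 0], 1],
  [[0, 0, 0], [0.985, -0.613, 0], 1],
  [[0, 0, 0], [0.985, -0.613, 0], 1],
  [[0, 0, 0], [0.985, -0.613, 0], 1],
  [[0, 0, 0], [0.985, -0.613, 0], 1],
  [[0, 0, 0], [0.985, -0.613, 0], 1],
  [[0, 0, 0], [0.985, -0.613, 0], 1],
  [[0, 0, 0], [0.985, -0.613, 0], 1],
  [[0, 0, 0], [0.985, -0.613, 0], 1],
  [[0, 0, 0], [0.985, -0.613, 0], 1],
  [[0, 0, 0], [0.985, -0.613, 0.8], 1],
  [[0, 0, 0], [0.985, -0.613, 0.8], 1],
  [[0, 0, 0], [0.985, -0.613, 0.8], 1],
  [[0, 0, 0], [0.985, -0.613, 0.8], 1],
  [[0, 0, 0], [0.985, -0.613, 0.8], 1],
  [[0, 0, 0], [0, 0, 0], 1],
  [[0, 0, 0], [0, 0, 0], 1],
])

```text
time_s: 2.82
position: [0.4548, -0.3532, 0.1505]
eef_rot: [-3.14, 0.001, 0.248]
wrist_force: [-0.2, -0.0, 0.0]
grip_width: 0.0855
finger_force: 0.0
```

Run:
```python
from h import *
s=sense();print(np.round(s["joint_pos"],2),s["position"],s["eef_rot"],s["time_s"],s["wrist_force"])
for n in ("knob_grip",):
  grab_frame("scene")
  for r in pinpoint("scene",n)[:2]:print(r,ray("scene",r["point"],.0925),proj("scene",(.4545,-.355,.0925)))
```

```text
[ 0.74  0.4  -0.2   1.85  0.1   0.9  -0.82] [ 0.45477999 -0.35324701  0.15049042] [-3.13995236e+00  8.64053081e-04  2.48166291e-01] 2.8167 [-0.17485926 -0.00729368  0.01507743]
{'point': [351.4, 203.5], 'conf': 0.7} [ 0.45487497 -0.3533896   0.0925    ] [352.00731819 203.14868617]
```

Call:
servo_tool([
  [[0, 0, 0], [0, 0.07, 0.9], 1],
  [[0, 0, 0], [0, 0, 0.9], 1],
  [[0, 0, 0], [0, 0, 0.9], 1],
  [[0, 0, 0], [0, 0, 0.5], 1],
  [[0, 0, 0], [0, 0, 0.35], 1],
  [[0, 0, 0], [0, 0, 0], 1],
  [[0, 0, 0], [0, 0, 0], 0],
  [[0, 0, 0], [0, 0, 0], 0],
  [[0, 0, 0], [0, 0, 0], 0],
  [[0, 0, 0], [0, 0, 0], 0],
  [[0, 0, 0], [0, 0, 0], 0],
  [[0, 0, 0], [0, 0, 0], 0],
  [[0, 0, 0], [0, 0, 0], 0],
  [[0, 0, 0], [0, 0, 0], 0],
  [[0, 0, 0], [0, 0, 0], 0],
  [[0, 0, 0], [0, 0, 0], 0],
])

```text
time_s: 4.25
position: [0.4545, -0.3547, 0.0815]
eef_rot: [-3.14, 0.0, 0.245]
wrist_force: [-3.0, 4.4, 8.2]
grip_width: 0.0299
finger_force: 58.8
```

Call:
servo_tool([
  [[0, 0, -0.7], [0, 0, 0], 0],
  [[0, 0, -0.7], [0, 0, 0], 0],
  [[0, 0, -0.7], [0, 0, 0], 0],
  [[0, 0, -0.7], [0, 0, 0], 0],
  [[0, 0, -0.7], [0, 0, 0], 0],
  [[0, 0, -0.7], [0, 0, 0], 0],
  [[0, 0, -0.7], [0, 0, 0], 0],
  [[0, 0, -0.7], [0, 0, 0], 0],
  [[0, 0, -0.7], [0, 0, 0], 0],
  [[0, 0, -0.7], [0, 0, 0], 0],
  [[0, 0, -0.7], [0, 0, 0], 0],
  [[0, 0, -0.7], [0, 0, 0], 0],
  [[0, 0, -0.7], [0, 0, 0], 0],
  [[0, 0, -0.7], [0, 0, 0], 0],
  [[0, 0, -0.7], [0, 0, 0], 0],
  [[0, 0, -0.7], [0, 0, 0], 0],
  [[0, 0, -0.7], [0, 0, 0], 0],
  [[0, 0, -0.7], [0, 0, 0], 0],
  [[0, 0, -0.7], [0, 0, 0], 0],
  [[0, 0, 0], [0, 0, 0], 0],
])

```text
time_s: 5.92
position: [0.4556, -0.3556, 0.0815]
eef_rot: [3.14, -0.0, 1.577]
wrist_force: [-0.2, 3.7, 5.6]
grip_width: 0.0303
finger_force: 59.0
```

Run:
```python
from h import *
s=sense();print(np.round(s["joint_pos"],2),s["position"],s["eef_rot"],s["torque"],s["wrist_force"])
y=s["eef_rot"][2];d=.03*np.array([-.445,.896])
print("tool dxy shares",d@[np.cos(y),np.sin(y)]/.02,d@[np.sin(y),-np.cos(y)]/.02)
```

```text
[ 0.98  0.54 -0.52  1.88  0.36  0.81  0.28] [ 0.45564994 -0.35559436  0.08150421] [ 3.13958757e+00 -5.02674421e-05  1.57720251e+00] [ 0.54844834 -0.02196978  0.09439627] [-0.15237384  3.70430384  5.63357574]
tool dxy shares 1.3482485216686255 -0.6588764480677434
```

Call:
servo_tool([
  [[0, 0, 0], [0.15, -0.073, 0], 0],
  [[0, 0, 0], [0.15, -0.073, 0], 0],
  [[0, 0, 0], [0.15, -0.073, 0], 0],
  [[0, 0, 0], [0.15, -0.073, 0], 0],
  [[0, 0, 0], [0.15, -0.073, 0], 0],
  [[0, 0, 0], [0.15, -0.073, 0], 0],
  [[0, 0, 0], [0.15, -0.073, 0], 0],
  [[0, 0, 0], [0.15, -0.073, 0], 0],
  [[0, 0, 0], [0.15, -0.073, 0], 0],
  [[0, 0, 0], [0, 0, 0], 0],
  [[0, 0, 0], [0, 0, 0], 0],
])

```text
time_s: 6.83
position: [0.4425, -0.3287, 0.0815]
eef_rot: [3.139, 0.001, 1.575]
wrist_force: [1.5, 2.4, 8.2]
grip_width: 0.0304
finger_force: 59.5
```

Call:
servo_tool([
  [[0, 0, 0], [0, 0, 0], 1],
  [[0, 0, 0], [0, 0, 0], 1],
  [[0, 0, 0], [0, 0, 0], 1],
  [[0, 0, 0], [0, 0, 0], 1],
  [[0, 0, 0], [0, 0, 0], 1],
  [[0, 0, 0], [0, 0, 0], 1],
  [[0, 0, 0], [0, 0, -1], 1],
  [[0, 0, 0], [0, 0, -1], 1],
  [[0, 0, 0], [0, 0, -1], 1],
  [[0, 0, 0], [0, 0, -1], 1],
  [[0, 0, 0], [0, 0, -1], 1],
])

```text
time_s: 7.75
position: [0.441, -0.3291, 0.1811]
eef_rot: [-3.141, -0.0, 1.575]
wrist_force: [-0.5, -0.7, 0.4]
grip_width: 0.0856
finger_force: 0.0
```

Call:
servo_tool([
  [[0, 0, 0], [-0.75, 0.37, 0], 1],
  [[0, 0, 0], [-0.75, 0.37, 0], 1],
  [[0, 0, 0], [-0.75, 0.37, 0], 1],
  [[0, 0, 0], [-0.75, 0.37, 0], 1],
  [[0, 0, 0], [-0.75, 0.37, 0], 1],
  [[0, 0, 0], [-0.75, 0.37, 0], 1],
  [[0, 0, 0], [-0.75, 0.37, 0], 1],
  [[0, 0, 0], [-0.75, 0.37, 0], 1],
  [[0, 0, 0], [0, 0, 0], 1],
  [[0, 0, 0], [0, 0, 0], 1],
])

```text
time_s: 8.58
position: [0.5006, -0.4492, 0.1796]
eef_rot: [-3.141, -0.001, 1.574]
wrist_force: [-0.2, 1.2, -0.4]
grip_width: 0.0854
finger_force: 0.0
```

Run:
```python
from h import *
a=grab_frame("scene")
cv2.imwrite("pics/s2.png",cv2.resize(a[100:290,240:440,::-1],None,fx=3,fy=3,interpolation=cv2.INTER_CUBIC))
s=sense();print(np.round(s["joint_pos"],2),s["position"],s["eef_rot"],s["time_s"])
print(proj("scene",(.5013,-.449,.138)))
for n in("knob_grip","probe"):
  for r in pinpoint("scene",n)[:2]:print(n,r,ray("scene",r["point"],.0925))
```

```text
[ 1.02  0.56 -0.53  1.57  0.31  1.09  0.43] [ 0.50059271 -0.44826348  0.17979359] [-3.14072801e+00 -1.27393960e-03  1.57489792e+00] 8.6333
[361.10451343 154.54442627]
knob_grip {'point': [348.4, 209.9], 'conf': 0.76} [ 0.44890238 -0.33480441  0.0925    ]
probe {'point': [317.0, 180.5], 'conf': 0.87} [ 0.55450256 -0.36328957  0.0925    ]
probe {'point': [357.8, 194.9], 'conf': 0.82} [ 0.4593317  -0.38242371  0.0925    ]
```

View pics/s2.png

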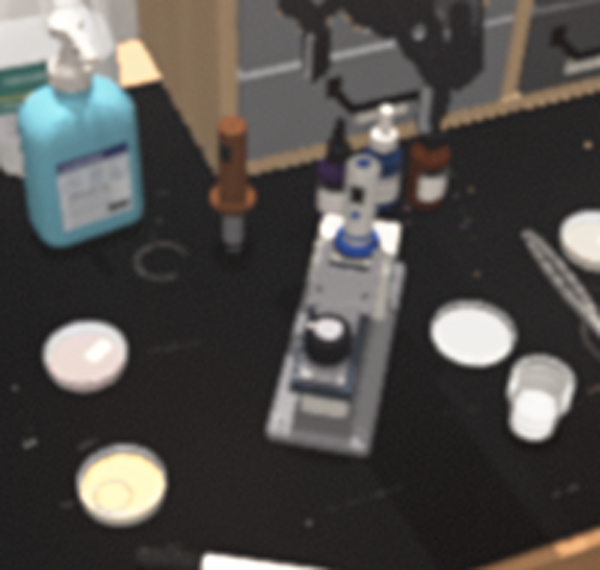

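The jaw has moved back: the knob is at crop (327,338), and the blue collar (357,243) looks clear. I'll check the jaw travel in numbers from the top view.

Run:
```python
from h import *
print(proj("scene",(.441,-.329,.0925)),proj("top",(.441,-.329,.1035)))
b=grab_frame("top")
cv2.imwrite("pics/t2.png",cv2.resize(b[150:260,290:430,::-1],None,fx=5,fy=5,interpolation=cv2.INTER_CUBIC))
```

```text
[349.86769331 213.31433952] [321.95970934 222.99844062]
```

View pics/t2.png

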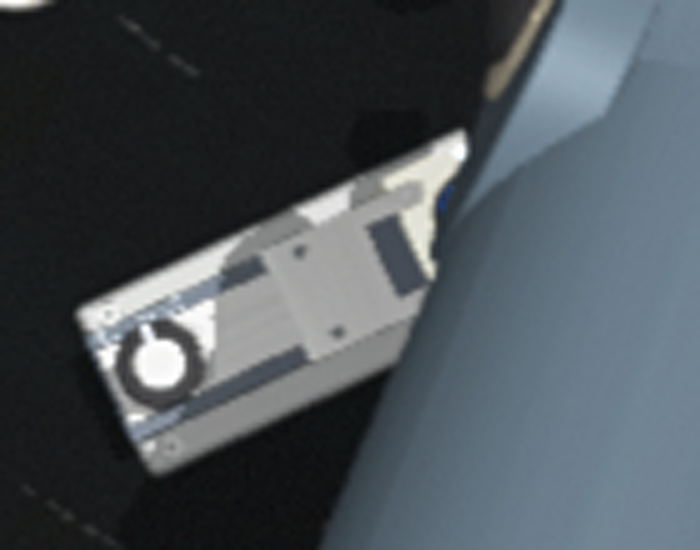

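The knob is at crop (160,362), i.e. pixel (322,222). That matches the predicted 30 mm of travel, so the fork is clear. I'll grasp the probe.

Call:
servo_tool([
  [[0, 0, 0], [-0.03, 0.03, 0.7], 1],
  [[0, 0, 0], [0, 0, 0.9], 1],
  [[0, 0, 0], [0, 0, 0.9], 1],
  [[0, 0, 0], [0, 0, 0.9], 1],
  [[0, 0, 0], [0, 0, 0.8], 1],
  [[0, 0, 0], [0, 0, 0.5], 1],
  [[0, 0, 0], [0, 0, 0], 1],
  [[0, 0, 0], [0, 0, 0], 0],
  [[0, 0, 0], [0, 0, 0], 0],
  [[0, 0, 0], [0, 0, 0], 0],
  [[0, 0, 0], [0, 0, 0], 0],
  [[0, 0, 0], [0, 0, 0], 0],
  [[0, 0, 0], [0, 0, 0], 0],
  [[0, 0, 0], [0, 0, 0], 0],
  [[0, 0, 0], [0, 0, 0], 0],
  [[0, 0, 0], [0, 0, 0], 0],
  [[0, 0, 0], [0, 0, 0], 0],
])

```text
time_s: 10.2
position: [0.502, -0.45, 0.0873]
eef_rot: [3.14, 0.001, 1.575]
wrist_force: [-0.2, -0.0, 6.2]
grip_width: 0.0226
finger_force: 58.7
```

Run:
```python
from h import *
s=sense();print(s["position"],s["eef_rot"],s["torque"],s["wrist_force"],s["time_s"])
```

```text
[ 0.50204793 -0.4500043   0.08732935] [3.14047472e+00 1.15781923e-03 1.57471312e+00] [0.05838052 0.16358598 0.01747838] [-0.15141029 -0.02964836  6.19922219] 10.2
```

Call:
servo_tool([
  [[0, 0, 0], [0, 0, -0.2], 0],
  [[0, 0, 0], [0, 0, -0.2], 0],
  [[0, 0, 0], [0, 0, -0.2], 0],
  [[0, 0, 0], [0, 0, -0.25], 0],
  [[0, 0, 0], [0, 0, -0.25], 0],
  [[0, 0, 0], [0, 0, -0.25], 0],
  [[0, 0, 0], [0, 0, -0.25], 0],
  [[0, 0, 0], [0, 0, -0.25], 0],
  [[0, 0, 0], [0, 0, -0.25], 0],
  [[0, 0, 0], [0, 0, -0.25], 0],
  [[0, 0, 0], [0, 0, -0.25], 0],
  [[0, 0, 0], [0, 0, -0.25], 0],
  [[0, 0, 0], [0, 0, -0.25], 0],
  [[0, 0, 0], [0, 0, -0.25], 0],
  [[0, 0, 0], [0, 0, -0.25], 0],
  [[0, 0, 0], [0, 0, -0.25], 0],
  [[0, 0, 0], [0, 0, -0.25], 0],
  [[0, 0, 0], [0, 0, -0.25], 0],
  [[0, 0, 0], [0, 0, 0], 0],
])

```text
time_s: 11.78
position: [0.5022, -0.4499, 0.1747]
eef_rot: [3.14, 0.001, 1.575]
wrist_force: [-0.2, 0.4, -0.9]
grip_width: 0.0227
finger_force: 58.7
```

Run:
```python
from h import *
s=sense();print(s["position"],s["eef_rot"],s["torque"],s["wrist_force"],s["grip_width"],s["time_s"])
p=np.array(s["position"]);a=grab_frame("scene")
for n in("tip_face","spot","plate"):
  for r in pinpoint("scene",n)[:2]:print(n,r,ray("scene",r["point"],{"tip_face":p[2]-.0773,"spot":.0065,"plate":0}[n]))
print(proj("scene",p-[0,0,.0773]))
cv2.imwrite("pics/s3.png",cv2.resize(a[80:280,250:430,::-1],None,fx=3,fy=3,interpolation=cv2.INTER_CUBIC))
```

```text
[ 0.5021858  -0.44994277  0.17474523] [3.13987064e+00 1.38065919e-03 1.57472933e+00] [ 0.00814375 -0.02281587 -0.00570063] [-0.15320792  0.40728318 -0.86812715] 0.0226875626768642 11.7833
tip_face {'point': [316.3, 296.9], 'conf': 0.57} [ 0.36944432 -0.13570093  0.09744523]
spot {'point': [276.5, 265.1], 'conf': 0.87} [ 0.51623137 -0.18503765  0.0065    ]
plate {'point': [280.9, 265.2], 'conf': 0.79} [ 0.5126348 -0.1937205  0.       ]
[359.75308336 168.47032105]
```

View pics/s3.png

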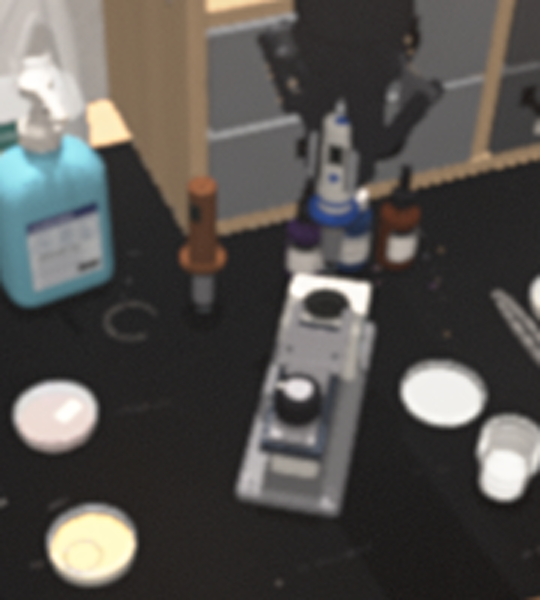

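The probe is out of the well and upright, with its tip at crop (333,262), i.e. (361,167) against (360,168) predicted. The ring is at crop (84,553). Next I'll carry the probe over the spot.

Call:
servo_tool([
  [[0, 0, 0], [0.4, 0.045, 0], 0],
  [[0, 0, 0], [0.7, 0.045, 0], 0],
  [[0, 0, 0], [0.9, 0.045, 0], 0],
  [[0, 0, 0], [0.9, 0.045, 0], 0],
  [[0, 0, 0], [0.9, 0.045, 0], 0],
  [[0, 0, 0], [0.9, 0.045, 0], 0],
  [[0, 0, 0], [0.9, 0.045, 0], 0],
  [[0, 0, 0], [0.9, 0.045, 0], 0],
  [[0, 0, 0], [0.9, 0.045, 0], 0],
  [[0, 0, 0], [0.9, 0.045, 0], 0],
  [[0, 0, 0], [0.9, 0.045, 0], 0],
  [[0, 0, 0], [0.9, 0.045, 0], 0],
  [[0, 0, 0], [0.9, 0.045, 0], 0],
  [[0, 0, 0], [0.9, 0.045, 0], 0],
  [[0, 0, 0], [0.8, 0.045, 0], 0],
  [[0, 0, 0], [0.47, 0.045, 0], 0],
  [[0, 0, 0], [0, 0, 0], 0],
  [[0, 0, 0], [0, 0, 0], 0],
  [[0, 0, 0], [0, 0, 0], 0],
])

```text
time_s: 13.57
position: [0.5147, -0.1872, 0.1733]
eef_rot: [-3.142, 0.001, 1.574]
wrist_force: [-0.4, 0.9, -0.9]
grip_width: 0.0226
finger_force: 58.7
```

Call:
servo_tool([
  [[0, 0, 0], [0, 0, 0.5], 0],
  [[0, 0, 0], [0, 0, 0.5], 0],
  [[0, 0, 0], [0, 0, 0.5], 0],
  [[0, 0, 0], [0, 0, 0.5], 0],
  [[0, 0, 0], [0, 0, 0.5], 0],
  [[0, 0, 0], [0, 0, 0.5], 0],
  [[0, 0, 0], [0, 0, 0.4], 0],
  [[0, 0, 0], [0, 0, 0], 0],
  [[0, 0, 0], [0, 0, 0], 0],
  [[0, 0, 0], [0, 0, 0], 0],
])

```text
time_s: 14.4
position: [0.5154, -0.1861, 0.1056]
eef_rot: [3.141, 0.0, 1.575]
wrist_force: [0.4, -0.0, -0.6]
grip_width: 0.0228
finger_force: 58.8
```

Run:
```python
from h import *
s=sense();print(s["position"],s["eef_rot"],s["torque"],s["wrist_force"],s["time_s"])
p=np.array(s["position"]);a=grab_frame("scene")
print("tip",proj("scene",p-[0,0,.0773]),"spot",proj("scene",(.5155,-.1865,.0065)),"crop x8 from 220,170")
for r in pinpoint("scene","tip_face")[:2]:print(r)
for r in pinpoint("scene","spot")[:2]:print(r)
cv2.imwrite("pics/s4.png",cv2.resize(a[205:285,230:330,::-1],None,fx=7,fy=7,interpolation=cv2.INTER_CUBIC))
```

```text
[ 0.51536399 -0.18611253  0.10564555] [3.14071811e+00 2.22947822e-04 1.57500967e+00] [-0.01478366  0.00257149  0.03486892] [ 0.40260493 -0.00094253 -0.58602763] 14.4
tip [276.36343577 258.50020071] spot [277.2518783  264.82986255] crop x8 from 220,170
{'point': [348.2, 212.8], 'conf': 0.72}
{'point': [279.6, 268.0], 'conf': 0.71}
```

View pics/s4.png

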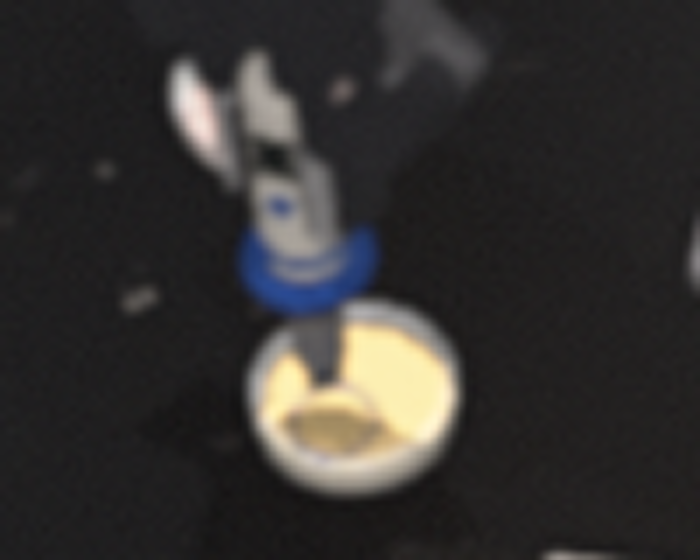

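The tip at crop (323,383) sits above the ring, centred at about (332,419). That matches the prediction, so the horizontal offset is about 1 mm. I'll go down gently.

Call:
servo_tool([
  [[0, 0, 0], [0, 0, 0.2], 0],
  [[0, 0, 0], [0, 0, 0.2], 0],
  [[0, 0, 0], [0, 0, 0.2], 0],
  [[0, 0, 0], [0, 0, 0.2], 0],
  [[0, 0, 0], [0, 0, 0.1], 0],
  [[0, 0, 0], [0, 0, 0.1], 0],
  [[0, 0, 0], [0, 0, 0], 0],
  [[0, 0, 0], [0, 0, 0], 0],
  [[0, 0, 0], [0, 0, 0], 0],
])

```text
time_s: 15.3
position: [0.5151, -0.1861, 0.0854]
eef_rot: [3.141, 0.0, 1.575]
wrist_force: [-0.2, 0.2, -0.4]
grip_width: 0.0227
finger_force: 58.8
```

Run:
```python
from h import *
s=sense();print(s["position"],s["wrist_force"],s["torque"])
```

```text
[ 0.51505172 -0.1861453   0.08542183] [-0.15050569  0.17638536 -0.37102201] [0.02188605 0.03677795 0.01567695]
```

Call:
servo_tool([
  [[0, 0, 0], [0, 0, 0.05], 0],
  [[0, 0, 0], [0, 0, 0.05], 0],
  [[0, 0, 0], [0, 0, 0], 0],
  [[0, 0, 0], [0, 0, 0], 0],
  [[0, 0, 0], [0, 0, 0], 0],
])

```text
time_s: 15.72
position: [0.5151, -0.1862, 0.0834]
eef_rot: [3.141, 0.0, 1.575]
wrist_force: [-0.8, -0.0, 0.8]
grip_width: 0.0225
finger_force: 58.8
```

Call:
servo_tool([
  [[0, 0, 0], [0, 0, 0], 0],
  [[0, 0, 0], [0, 0, 0], 0],
])

```text
time_s: 15.88
position: [0.5151, -0.1862, 0.0834]
eef_rot: [3.141, 0.0, 1.575]
wrist_force: [1.0, -0.9, -0.2]
grip_width: 0.0226
finger_force: 58.8
```

Call:
servo_tool([
  [[0, 0, 0], [0, 0, 0.05], 0],
  [[0, 0, 0], [0, 0, 0.05], 0],
  [[0, 0, 0], [0, 0, 0], 0],
  [[0, 0, 0], [0, 0, 0], 0],
  [[0, 0, 0], [0, 0, 0], 0],
])

```text
time_s: 16.3
position: [0.515, -0.1862, 0.0814]
eef_rot: [3.141, 0.0, 1.575]
wrist_force: [0.7, 0.3, 1.0]
grip_width: 0.0229
finger_force: 58.7
```

Call:
servo_tool([
  [[0, 0, 0], [0, 0, 0], 0],
  [[0, 0, 0], [0, 0, 0], 0],
])

```text
time_s: 16.47
position: [0.5151, -0.1862, 0.0814]
eef_rot: [3.141, 0.0, 1.575]
wrist_force: [1.1, -0.3, -0.5]
grip_width: 0.0228
finger_force: 58.7
```

Call:
servo_tool([
  [[0, 0, 0], [0, 0, 0.04], 0],
  [[0, 0, 0], [0, 0, 0.04], 0],
  [[0, 0, 0], [0, 0, 0], 0],
  [[0, 0, 0], [0, 0, 0], 0],
])

```text
time_s: 16.8
position: [0.515, -0.1862, 0.0797]
eef_rot: [3.141, 0.0, 1.575]
wrist_force: [-0.2, -0.6, 1.5]
grip_width: 0.0225
finger_force: 58.7
```

Run:
```python
from h import *
F=[];P=[]
for i in range(40):
    a=grab_frame("scene");s=sense();F.append(s["wrist_force"]);P.append(s["position"])
print(np.mean(F,0),np.std(F,0)/6.3,np.mean(P,0),s["eef_rot"],s["time_s"])
for n in("spot","plate"):
  for r in pinpoint("scene",n)[:1]:print(n,r,ray("scene",r["point"],.0065*(n=="spot")))
cv2.imwrite("pics/s5.png",cv2.resize(a[205:285,230:330,::-1],None,fx=7,fy=7,interpolation=cv2.INTER_CUBIC))
```

```text
[ 0.85186457 -0.35273612  0.70265782] [0.08123764 0.06777399 0.07885187] [ 0.51495632 -0.18616248  0.07974732] [3.14148953e+00 6.20695027e-05 1.57476063e+00] 18.8
spot {'point': [277.1, 266.7], 'conf': 0.83} [ 0.51253791 -0.18290356  0.0065    ]
plate {'point': [280.4, 262.5], 'conf': 0.82} [ 0.51811377 -0.19809079  0.        ]
```

View pics/s5.png

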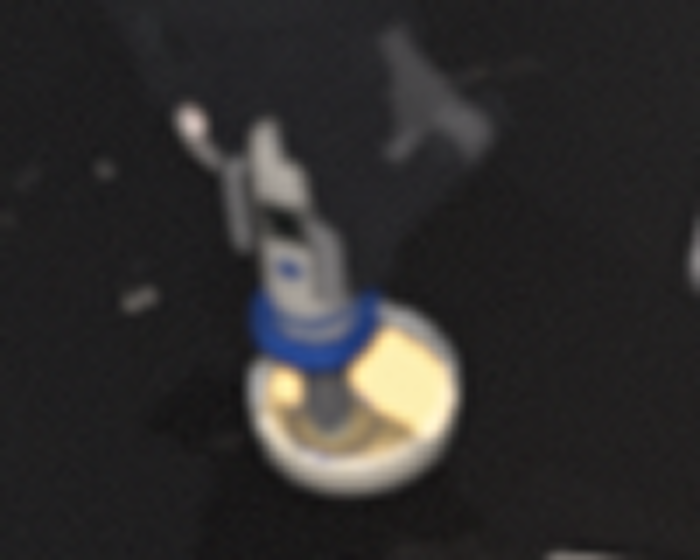

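The tip at crop (330,425) stands inside the ring and the plate hasn't moved. The mean vertical force is 0.70 N, plus 0.88 N of probe weight, giving 1.58 N. That means the tip is pressed in about 4.3 mm, roughly halfway.

```bash
python3 -c "
from cell import *
print(hand_in())"
```

```text
the job is handed in; nothing more can be done
None
```

The job is handed in: the jaw was unlocked and drawn back 30 mm, and the probe was lifted out and is held upright on the agar inside the blue ring, its spring tip pressed in about 4.3 mm of 8, going by the wrist force.

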